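# Unlock the reagent safe and hold the key turned

### The arm

A 6-joint arm with a two-finger parallel gripper is mounted at the origin on the work surface. World frame = base frame: x ahead of the robot, y to its left, z up, the work surface at z = 0. Lengths are in mm, angles in rad, forces in N, time in s.
With the tool pointing down it reaches from about 275 to 750 mm from the base axis. Payload 10.2 kg.
Tool frame: the origin (TCP) lies at the centre of the arm's flange, where the gripper is bolted on; the fingertips stand 173 mm ahead of it and the grasp point (between the pads) lies 155 mm ahead of it; z points along the fingers, y is the line along which they close (so a half turn about z gives the same grasp; the last joint's range is limited). The gripper opens to 85 mm and grips with 20 to 120 N. Pads are 22 mm wide; open, the fingers measure 114 mm over their backs; the gripper's body (76 mm by 85 mm) begins 54 mm behind the grasp point. The pads swing forward as they close: fully open they stand 13 mm farther back than shut.
Start: joints at [1.107, 0.313, 1.498, -0, 1.331, -0.223], TCP at [125.215, 509.857, 404.694] pointing down, gripper open.
Joint ranges: [-2.94, 2.94], [-0.97, 2.17], [0.19, 2.56], [-1.23, 4.37], [0.02, 3.11], [-2.88, 2.88]. Speed limits (rad/s): [2.39, 2.39, 3.01, 3.14, 3.14, 3.14].

### API

Orientations are given as a unit quaternion [w, x, y, z].
In Python, from rig import ctrl gives the robot as it stands.
- The arm moves only by the tool inch_along, called after "Call:" by a JSON object that holds its "op" and its "data". Schema: {"type":"object","properties":{"segments":{"type":"object","properties":{"deltas":{"type":"array","items":{"type":"array","items":{"type":"number"},"minItems":6,"maxItems":6},"minItems":1,"maxItems":8}},"additionalProperties":false,"required":["deltas"]},"aperture":{"type":"number"},"clamp_n":{"type":"number"},"only":{"type":"string"},"quiet":{"type":"boolean"},"lines":{"type":"string"}},"required":["segments"],"additionalProperties":false}. segments is an object whose key "deltas" holds a list of rows, 1 to 8 of them, each of 6 numbers: dx, dy, dz in normalised numbers (1 is 0.6 m), then a rotation vector rx, ry, rz in fractions of the full range, 1 being 45 degrees; each row is the pose to reach, as a shift and turn from the pose commanded when the call began, along the tool's axes at that moment; what a row does not reach only later rows make up. A row lasts 1/10 s, in which the tool goes at most 50 mm and 0.15 rad, less where a joint would pass 70% of its speed; a pose out of reach is approached as far as the arm can. aperture is the opening from 0.0 (shut) to 1.0 (fully open), set as the call begins (left out keeps the last). The fingers move at their own pace and stop on an object; clamp_n is the grip in N (left out, the last holds). Time passes only in rows, so rows that do not move let the fingers close. The tool returns the time, the measured TCP pose, the force, the opening and the grip force at its end. only (a regular expression) keeps the lines of the reply that match it, lines (a string "A,B") keeps lines A to B, and quiet returns only ok. Input that does not fit is refused with a message, and nothing moves.
- ctrl.sense(): the state, without advancing time (a new reading comes with each control period).
- ctrl.capture(name): name is "scene" or "top" or "wrist"; returns the picture (400x640x3 uint8, red, green, blue); there is no depth.
- ctrl.calibration(name): a dict with "fx", "fy", "cx", "cy" (pixels), "position" and "attitude" of the camera in the world. Camera axes: x right, y down, z forward; pixel columns grow to the right and rows downward; lengths in mm; the calibration is good to about 2 mm. A picture is of the moment at which its call begins: read the wrist's pose just before it. calibration takes no time and is no camera call; for the wrist camera it gives the pose at the moment of the call.
- ctrl.finish_job(): hands the job in; it is judged then, once.
The state is a dict: "time_s": time; "joints": joint angles; "dq": joint speeds; "tau": joint torques, N m; "eef_pos": TCP position; "ee_rot": TCP orientation; "force": force on the tool from outside, world axes, zero at the start; "wrist_torque": the same for the moment, N m; "grip_width": opening from 0.0 (shut) to 1.0 (fully open); "grip_force": force on a finger pad.
Only numpy, scipy, OpenCV 4.12 (cv2) and the standard library are available. Lean on these libraries where they do the work, as an engineer would, in place of code of your own. Each camera call takes 0.05 s, during which the arm holds its last target. There are 200 camera calls.

### The job

Draw the round-headed key out of the wooden key block and put it, bit down, into the keyhole on the lid of the small steel reagent safe. The lock's pins are stiff, so jiggle the key where it sticks until it is fully home, then turn it a quarter turn clockwise against the spring. Finish while still gripping the key and holding it turned, so that a colleague can lift the lid; leave the other keys and the glassware alone.

Things in the scene. Friction and masses are not known exactly. Their poses are not given: they have to be found in the camera images.
- key: the key to use: plain steel, 95 mm long, 60 g, round ring head; stands bit down in any one of the block's three slots. Origin: middle of its lower end (nose); z up the key to the head, x across the bit, y through its thickness. Bit 16 mm (x) by 4.5 mm (y), z 0 to 24 mm, lowest 3 mm tapered to 11 x 2.4 mm; shaft 5.5 mm round; collar 14 mm round at z 46 to 49 mm. A half turn about z is alike
- key_head (a point): centre of that key's head, 77 mm above its nose: a flat steel ring in the key's xz plane, 36 mm outside and 14 mm inside diameter, 9 mm thick (y). Same axes as the key
- key_square: another steel key, with a square head 30 x 30 mm (9 mm thick, z = 60 to 90 mm), standing in the block in the same way; same frame. Leave it where it is
- key_tee: another steel key, with a low T-shaped head 44 x 14 mm (9 mm thick, z = 61 to 75 mm), standing in the block in the same way; same frame. Leave it where it is
- key_block: heavy fixed wooden block 190 x 62 x 60 mm (x, y, z), origin at the centre of its underside, with three upright slots 18 x 6.5 mm, 55 mm deep, long side along x, in its top at x = -60, 0 and +60 mm. One key stands in each by its collar, nose 14 mm above the bench, key plane along the block's x axis
- safe: small fixed grey steel safe 208 x 288 mm, lid top 115 mm above the bench; origin at the centre of its underside, x towards its hinges; clear flat lid but for the keyhole plate
- keyhole (a point): centre of the keyhole on the upper face of its steel plate (64 x 48 mm, 4 mm above the lid, 119 mm above the bench); x along the slot, z up. The slot, 19 mm (x) by 7 mm (y), is 18 mm deep and fixed: the key can turn only once the whole bit is below it, nose 42 mm or more under this point. Either way round fits
- lock_floor (a point): floor of the lock barrel (slot 20 x 7.5 mm), 44 mm under the keyhole: the nose rests here when the key is home. Two stiff pins stand in the barrel, about 26 and 36 mm under the keyhole; pushed straight, the nose sticks on them up to 15 to 35 N. Rocking the key about 0.1 rad both ways about its length (0.15 is the slot's play), 3 to 10 times a pin, under a 5 to 12 N push lets it past
- barrel (a joint): turn of the lock barrel by the key, rad: 0 locked (held by its spring, in line with the keyhole), growing clockwise seen from above, stop at 1.75, unlocked from 1.1. It lags the key by 0.2 to 0.25 rad of play, so a quarter turn of the key brings it to about 1.3. The spring turns it back when let go: 0.03 N m at the start, 0.1 N m at a quarter turn
- reagent_bottle: closed brown glass reagent bottle with black cap, 68 mm diameter, 150 mm high, origin at the centre of its underside; leave alone
- flask: conical glass flask, 82 mm diameter at the foot, 126 mm high, origin at the centre of its underside; leave alone

How it is judged (in metres and radians):
On the way, in this order (a step that is already met when the one before it is completed fails the run):
1. the round-headed key is drawn clear of the block (z of key in the frame of key_block above 0.062 m and contact force between the fingers and key above 0.5 N), for 0.1 s.
2. the key is fully home in the keyhole (z of key in the frame of keyhole below -0.0415 m and horizontal distance between key and keyhole below 0.005 m), for 0.1 s.
At the end, for the whole second after the job is handed in: the key, in the fingers, holds the barrel turned at least 1.1 rad clockwise (a quarter turn of the key, less its play); it is within 3.5 mm of fully home and upright within 0.15 rad; the other keys are within 15 mm, bottle and flask within 30 mm of where they stood (value of joint barrel above 1.1 rad and z of key in the frame of keyhole below -0.0405 m and horizontal distance between key and keyhole below 0.005 m and angle between key's own z axis and vertical below 0.15 rad and contact force between the fingers and key above 1 N and distance of each of key_square, key_tee from where it was at the start of the episode below 0.015 m and distance of each of reagent_bottle, flask from where it was at the start of the episode below 0.03 m); the arm keeps its last pose, push and grip.
It fails at once if another key is pulled out or shifted by more than 20 mm (distance of any of key_square, key_tee from where it was at the start of the episode above 0.02 m).
It fails at once if the bottle or the flask is knocked over or pushed (angle between any of reagent_bottle, flask's own z axis and vertical above 0.3 rad or distance of any of reagent_bottle, flask from where it was at the start of the episode above 0.04 m).
It also fails if it takes over 61 s, if anything falls off the work surface, if the arm or the gripper's body presses on something with over 40 N, if the wrist force passes 120 N, or if a joint passes its speed limit or range.

## Working session

There is one attempt and no reset: what is moved stays moved. The work goes in short steps, Python scripts to look and compute and a tool call to move; the robot and the scene stay as the last step left them, time stands still between calls to the robot, and variables do not carry over. Pictures are saved under pics/ and viewed, at most 10 in all, crops included, and the job is handed in when it is done.

```bash
ls; mkdir -p pics; python3 - <<'E'
from rig import ctrl
import cv2
for n in("scene","top"):
    im=ctrl.capture(n);cv2.imwrite(f"pics/{n}0.png",im[:,:,::-1]);print(ctrl.calibration(n))
print(ctrl.sense())
a=cv2.imread("pics/scene0.png");b=cv2.imread("pics/top0.png")
E
```

```text
pics
rig.py
{'fx': 495.10630186975175, 'fy': 495.10630186975175, 'cx': 318.84059485721815, 'cy': 200.29587150932272, 'position': array([1190.21497632, -513.71145609, 1230.93091357]), 'attitude': array([-0.25651985,  0.85063906,  0.44031108, -0.12937117])}
{'fx': 460.6160811222614, 'fy': 460.6160811222614, 'cx': 323.4581516000843, 'cy': 197.23238115407196, 'position': array([ 433.53648087,  -87.02449736, 1100.47224594]), 'attitude': array([ 0.05081972, -0.7029611 ,  0.70726478, -0.05513237])}
{'time_s': 0.1, 'joints': array([ 1.10662320e+00,  3.13407593e-01,  1.49831878e+00, -1.64680073e-05,
        1.33102582e+00, -2.23364869e-01]), 'dq': array([-0.00022794, -0.00093197, -0.00113737, -0.00024251,  0.00108071,
        0.00068738]), 'tau': array([ 2.55412764e-03, -4.12903154e+01, -2.60146129e+01, -1.13709473e-04,
        2.91497730e-03, -3.47468657e-06]), 'eef_pos': array([125.19016759, 509.83050223, 404.20119546]), 'ee_rot': array([-1.87874776e-04,  1.20111457e-01,  9.92760244e-01, -5.48542776e-04]), 'force': array([-0.1080746 ,  0.91401899,  0.09597404]), 'wrist_torque': array([-0.00489042,  0.03284505,  0.01724909]), 'grip_force': 0.0, 'grip_width': 0.9996233132663966}
```

View pics/scene0.png

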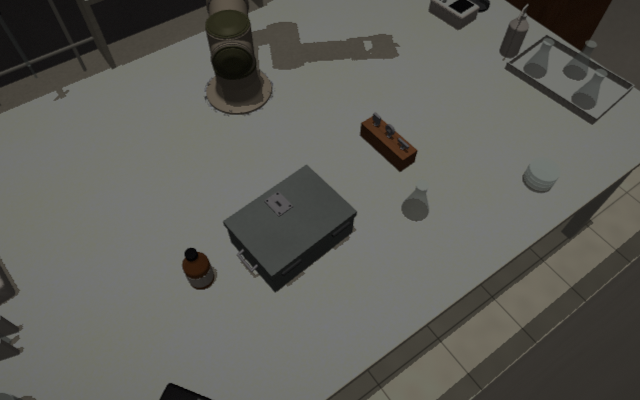

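View pics/top0.png

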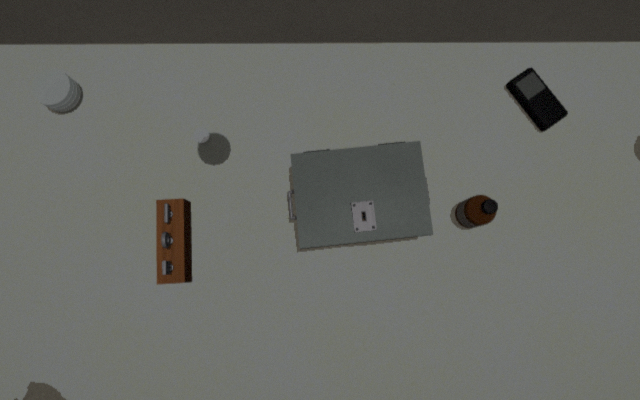

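The scene view shows the block at about (388,142), the safe at (290,225) and the keyhole plate at (279,203). In the top view the block is at (173,241) and the plate at (363,216). Next I'll enlarge these areas.

```bash
python3 - <<'E'
import cv2,numpy as np
a=cv2.imread("pics/scene0.png");b=cv2.imread("pics/top0.png")
def c(im,x,y,w,h,s=7):
    return cv2.resize(np.clip(im[y:y+h,x:x+w]*1.6,0,255).astype('uint8'),(w*s,h*s),interpolation=cv2.INTER_CUBIC)
# scene block 355..420,105..170 s=6 ; top block 150..200,195..290
L=c(a,355,108,66,62,6); L2=c(a,255,180,66,38,6)
R=c(b,148,195,60,92,4); R2=c(b,340,195,48,46,4)
W=np.zeros((600,800,3),'uint8')
W[:372,:396]=L;W[372:600,:396]=L2;W[:368,400:640]=R;W[372:556,400:592]=R2
cv2.imwrite("pics/crops.png",W)
E
```

```text
(no output)
```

View pics/crops.png

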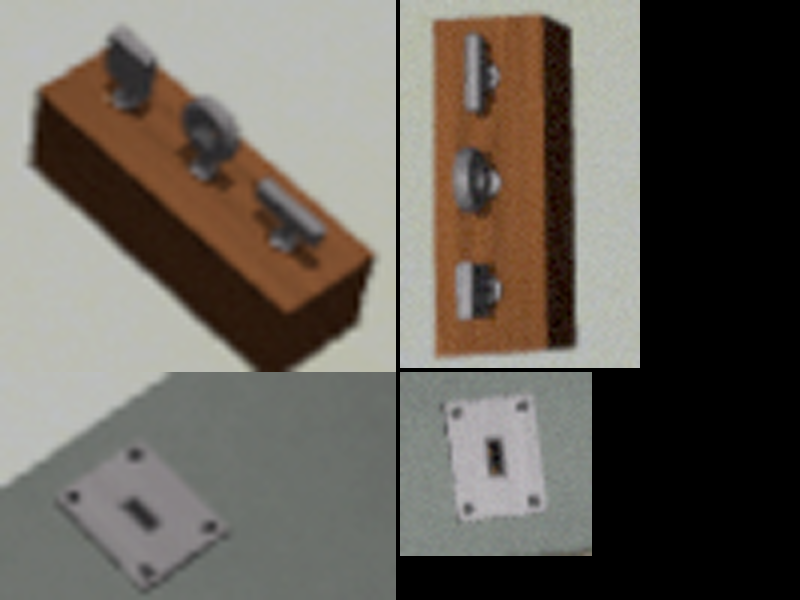

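The crops show the round key in the middle slot. In the scene view the ring centre is at about (390,129.7) and the keyhole at (277.9,203.3). In the top view they are at (165.7,239.6) and (363.3,215.8). Now I'll triangulate.

```bash
cat > h.py <<'E'
import numpy as np
from scipy.spatial.transform import Rotation as R
def rot(q): return R.from_quat(np.r_[q[1:],q[0]])
def ray(c,p):
    d=rot(c["attitude"]).apply([(p[0]-c["cx"])/c["fx"],(p[1]-c["cy"])/c["fy"],1]); return c["position"],d/np.linalg.norm(d)
def tri(rays):
    A=sum(np.eye(3)-np.outer(d,d) for _,d in rays); b=sum((np.eye(3)-np.outer(d,d))@o for o,d in rays)
    X=np.linalg.solve(A,b); return X,[np.linalg.norm(np.cross(X-o,d)) for o,d in rays]
def atz(c,p,z):
    o,d=ray(c,p); return o+d*(z-o[2])/d[2]
def proj(c,X):
    v=rot(c["attitude"]).inv().apply(np.asarray(X,float)-c["position"]); return [c["fx"]*v[0]/v[2]+c["cx"],c["fy"]*v[1]/v[2]+c["cy"]]
E
python3 - <<'E'
from rig import ctrl
from h import *
np.set_printoptions(precision=1,suppress=True)
s=ctrl.calibration("scene");t=ctrl.calibration("top")
S=lambda x,y,oy=0:((x+.5)/6-.5+(355 if oy==0 else 255),(y+.5-(372 if oy else 0))/6-.5+(108 if oy==0 else 180))
T=lambda x,y,k=0:((x+.5-400)/4-.5+(340 if k else 148),(y+.5-(372 if k else 0))/4-.5+195)
print("head",tri([ray(s,S(210,131)),ray(t,T(470,180))]))
print("hole",tri([ray(s,S(140,514,1)),ray(t,T(495,457,1))]))
tc=[atz(t,T(*p),60) for p in((434,20),(543,16),(547,350),(437,355))]
print("block top corners",tc,np.mean(tc,0))
sc=[atz(s,S(*p),60) for p in((108,48),(373,257),(289,313),(38,92))];print(sc,np.mean(sc,0))
pl=[atz(t,T(*p,1),119) for p in((456,413),(522,406),(534,501),(468,509))];print("screws",pl,np.mean(pl,0))
pl=[atz(s,S(*p,1),119) for p in((135,455),(210,527),(147,572),(73,497))];print("screws",pl,np.mean(pl,0))
w=ctrl.calibration("wrist");print(w); q=ctrl.sense();print(rot(q["ee_rot"]).inv().as_matrix()@(w["position"]-q["eef_pos"]),(rot(q["ee_rot"]).inv()*rot(w["attitude"])).as_rotvec())
E
```

```text
head (array([494.5, 252.4,  91.2]), [np.float64(0.11935865396808529), np.float64(0.11935865396809182)])
hole (array([ 540.9, -179. ,  118.7]), [np.float64(0.24655361089835756), np.float64(0.24655361089825203)])
block top corners [array([587.4, 287.3,  60. ]), array([589.4, 225.4,  60. ]), array([402., 216.,  60.]), array([399.7, 276.7,  60. ])] [494.6 251.4  60. ]
[array([399.2, 266.6,  60. ]), array([588. , 286.9,  60. ]), array([590.8, 228.5,  60. ]), array([402.5, 216.8,  60. ])] [495.1 249.7  60. ]
screws [array([ 564.8, -158.3,  119. ]), array([ 568.4, -193.9,  119. ]), array([ 517.2, -199.2,  119. ]), array([ 513.1, -163.8,  119. ])] [ 540.9 -178.8  119. ]
screws [array([ 512.8, -163.9,  119. ]), array([ 564.6, -157.6,  119. ]), array([ 568.3, -193.3,  119. ]), array([ 516. , -198.9,  119. ])] [ 540.4 -178.4  119. ]
{'fx': 285.1283158157549, 'fy': 285.1283158157549, 'cx': 314.86363310614934, 'cy': 198.3683361791494, 'position': array([ 56.8, 526.5, 373.9]), 'attitude': array([0.1, 0.8, 0.6, 0.1])}
[70.4 -0.  30.4] [-0.2 -0.2  1.6]
```

The ring centre comes out at (494.5, 252.4, 91.2), against an expected z of 91. The keyhole is at (540.8, -178.8, 118.7), against 119. Block yaw is about 0.055 and slot yaw about 0.104, so the numbers are consistent and I'll move above the key.

The manual's scale: shifts go in shares of 0.6 m and turns go in shares of 45 degrees. Converting my numbers, -360 mm / 600 = -0.6, -320 mm / 600 = -0.5333, -0.293 rad / 0.7854 = -0.3731.

Call:
{"op": "inch_along", "data": {"segments": {"deltas": [[-0.0833,-0.03,0.0067,0,0,0],[-0.1583,-0.06,0.0167,0,0,-0.0637],[-0.2333,-0.09,0.0267,0,0,-0.1273],[-0.3083,-0.12,0.04,0,0,-0.191],[-0.3833,-0.15,0.05,0,0,-0.2546],[-0.4583,-0.1783,0.0633,0,0,-0.3183],[-0.5333,-0.2067,0.0733,0,0,-0.3731],[-0.6,-0.2333,0.0833,0,0,-0.3731]]}, "aperture": 1.0}}

```text
time_s: 0.9
eef_pos: [443.0, 286.4, 354.2]
ee_rot: [-0.0, -0.026, 1.0, -0.0]
force: [1.0, 0.8, 0.4]
grip_width: 0.998
grip_force: 0.0
```

Call:
{"op": "inch_along", "data": {"segments": {"deltas": [[0,0,0,0,0,0]]}}}

```text
time_s: 1.0
eef_pos: [444.5, 285.2, 353.3]
ee_rot: [-0.001, -0.024, 1.0, -0.001]
force: [-1.4, 0.3, 0.1]
grip_width: 0.996
grip_force: 0.0
```

Scaled: -50 mm / 600 = -0.0833, -35 mm / 600 = -0.0583.

```bash
cat > snap.py <<'E'
import sys,cv2,pickle
from rig import ctrl
n=sys.argv[1];st=ctrl.sense();c=ctrl.calibration("wrist");im=ctrl.capture("wrist")
cv2.imwrite(f"pics/{n}.png",im[:,:,::-1]);pickle.dump((st,c),open(f"{n}.pkl","wb"))
from h import *
print(st["eef_pos"].round(2),st["ee_rot"].round(4),st["time_s"])
for X in [(494.5,252.4,91),(540.8,-178.8,119)]: print(np.round(proj(c,X),1))
E
python3 snap.py w1
```

```text
[444.55 285.18 353.34] [-6.000e-04 -2.360e-02  9.997e-01 -6.000e-04] 1.0
[276.4 253. ]
[-247.8  296.5]
```

Call:
{"op": "inch_along", "data": {"segments": {"deltas": [[-0.0283,-0.02,0,0,0,0],[-0.0567,-0.04,0.0167,0,0,0],[-0.0833,-0.0583,0.0333,0,0,0],[-0.0833,-0.0583,0.05,0,0,0],[-0.0833,-0.0583,0.05,0,0,0],[-0.0833,-0.0583,0.05,0,0,0]]}}}

```text
time_s: 1.65
eef_pos: [492.3, 256.5, 324.9]
ee_rot: [-0.0, -0.027, 1.0, 0.0]
force: [-0.1, -0.7, -0.1]
grip_width: 0.999
grip_force: 0.0
```

```bash
python3 snap.py w2
python3 - <<'E'
import cv2,numpy as np
cv2.imwrite("pics/w12.png",np.clip(1.5*np.vstack([cv2.imread(f"pics/w{i}.png")[60:360] for i in(1,2)]),0,255))
E
```

```text
[492.31 256.55 324.87] [-3.000e-04 -2.670e-02  9.996e-01  0.000e+00] 1.65
[309.5 214.8]
[-323.4  260.2][ WARN:0@0.070] global loadsave.cpp:1063 imwrite_ Unsupported depth image for selected encoder is fallbacked to CV_8U.
```

View pics/w12.png

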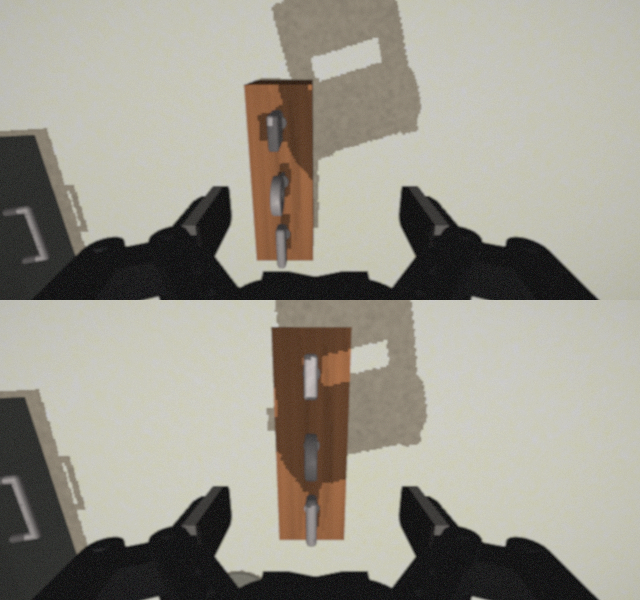

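The ring centre is at (277,255) in w1, where (276,253) was predicted, and at (311,217) in w2, where (309.5,215) was predicted. The position holds within about 1.5 mm, so I'll take the head as (495.5, 253, 91). I'll go down and grip.

Scaled: 79 mm / 600 = 0.1317, -3.7 mm / 600 = -0.0062.

Call:
{"op": "inch_along", "data": {"segments": {"deltas": [[-0.005,-0.0062,0.0333,0,0,0],[-0.005,-0.0062,0.075,0,0,0],[-0.005,-0.0062,0.1083,0,0,0],[-0.005,-0.0062,0.1317,0,0,0],[-0.005,-0.0062,0.1317,0,0,0],[-0.005,-0.0062,0.1317,0,0,0]]}, "aperture": 1.0}}

```text
time_s: 2.3
eef_pos: [496.3, 252.6, 246.6]
ee_rot: [0.001, -0.026, 1.0, 0.0]
force: [-0.5, 0.5, 0.8]
grip_width: 0.997
grip_force: 0.0
```

Call:
{"op": "inch_along", "data": {"segments": {"deltas": [[0,0,0,0,0,0],[0,0,0,0,0,0],[0,0,0,0,0,0],[0,0,0,0,0,0],[0,0,0,0,0,0],[0,0,0,0,0,0],[0,0,0,0,0,0],[0,0,0,0,0,0]]}, "aperture": 0, "clamp_n": 80}}

```text
time_s: 3.1
eef_pos: [496.4, 252.4, 245.8]
ee_rot: [0.0, -0.026, 1.0, 0.0]
force: [-0.5, 5.2, 1.4]
grip_width: 0.094
grip_force: 77.9
```

Scaled: -130 mm / 600 = -0.2167, -115 mm / 600 = -0.1917.

Call:
{"op": "inch_along", "data": {"segments": {"deltas": [[0,0,-0.0167,0,0,0],[0,0,-0.0417,0,0,0],[0,0,-0.075,0,0,0],[0,0,-0.1083,0,0,0],[0,0,-0.15,0,0,0],[0,0,-0.1917,0,0,0],[0,0,-0.2167,0,0,0],[0,0,-0.2167,0,0,0]]}}}

```text
time_s: 3.9
eef_pos: [496.5, 251.9, 377.5]
ee_rot: [0.002, -0.026, 1.0, -0.0]
force: [-0.3, -0.0, -0.2]
grip_width: 0.093
grip_force: 78.7
```

Call:
{"op": "inch_along", "data": {"segments": {"deltas": [[0,0,0,0,0,0],[0,0,0,0,0,0]]}}}

```text
time_s: 4.1
eef_pos: [496.3, 252.0, 374.4]
ee_rot: [-0.001, -0.026, 1.0, -0.0]
force: [-0.5, 0.4, -1.0]
grip_width: 0.094
grip_force: 78.7
```

```bash
python3 snap.py w3
```

```text
[496.29 252.03 374.36] [-1.100e-03 -2.610e-02  9.997e-01 -4.000e-04] 4.1
[315.9 193.4]
[-193.6  228.7]
```

View pics/w3.png

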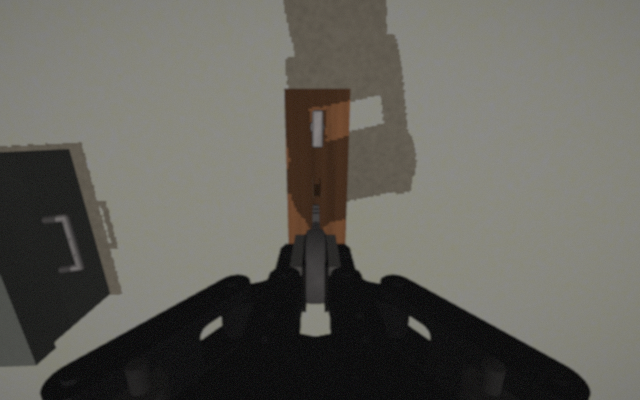

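The key is held centrally and upright, with the bit at about (316,213) just in front of its empty slot at (317,189). The neighbouring keys haven't moved. Now I'll carry it over to the keyhole.

Scaled: -365 mm / 600 = -0.6083, -325 mm / 600 = -0.5417, -0.052 rad / 0.7854 = -0.0662.

Call:
{"op": "inch_along", "data": {"segments": {"deltas": [[-0.0033,-0.05,-0.0167,0,0,0],[-0.0083,-0.125,-0.0333,0,0,0],[-0.0133,-0.2083,-0.0333,0,0,-0.0255],[-0.0167,-0.2917,-0.0333,0,0,-0.0509],[-0.0217,-0.375,-0.0333,0,0,-0.0662],[-0.025,-0.4583,-0.0333,0,0,-0.0662],[-0.03,-0.5417,-0.0333,0,0,-0.0662],[-0.0333,-0.6083,-0.0333,0,0,-0.0662]]}}}

```text
time_s: 4.95
eef_pos: [535.3, -114.0, 394.9]
ee_rot: [-0.001, -0.051, 0.999, 0.0]
force: [0.9, 0.1, -0.5]
grip_width: 0.093
grip_force: 78.7
```

Call:
{"op": "inch_along", "data": {"segments": {"deltas": [[0.0017,-0.0417,0,0,0,0],[0.0017,-0.075,0,0,0,0],[0.0017,-0.0967,0,0,0,0],[0.0017,-0.1067,0,0,0,0],[0.0017,-0.1067,0,0,0,0],[0.0017,-0.1067,0,0,0,0]]}}}

```text
time_s: 5.55
eef_pos: [541.1, -174.3, 395.6]
ee_rot: [-0.0, -0.052, 0.999, 0.0]
force: [-0.1, -0.2, -0.3]
grip_width: 0.096
grip_force: 78.7
```

```bash
python3 snap.py w4
python3 -c "
import cv2
a=cv2.imread('pics/w4.png')[130:330,220:420]
cv2.imwrite('pics/w4c.png',cv2.resize(cv2.convertScaleAbs(a,alpha=1.6),(600,600),interpolation=cv2.INTER_CUBIC))"
```

```text
[ 541.12 -174.27  395.59] [-1.000e-04 -5.250e-02  9.986e-01  2.000e-04] 5.55
[748.  187.5]
[310.1 195.8]
```

View pics/w4c.png

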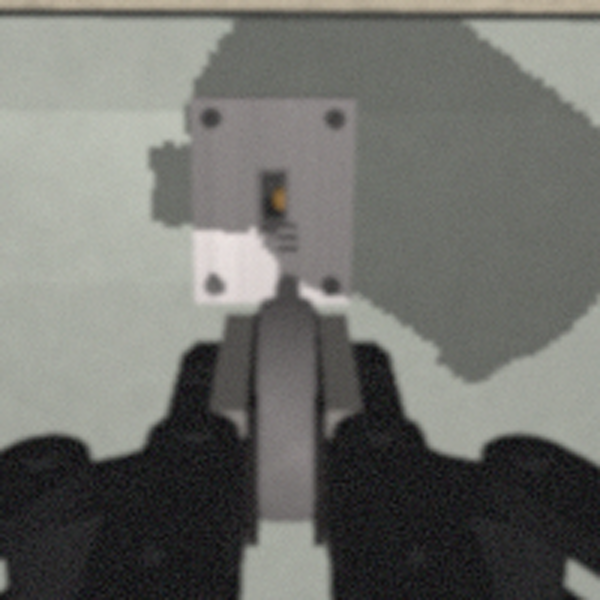

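The slot centre is at (310.8,195.7), against (310.1,195.8) predicted, so the keyhole position is good to within 1 mm. The bit is at about (315,209), and its upper edge is near row 205.

```bash
python3 - <<'E'
from h import *; import pickle
st,c=pickle.load(open("w4.pkl","rb"))
r=rot(st["ee_rot"]);p=st["eef_pos"]
for n,v in dict(nose=(5.5,0,232),shoulder=(8,0,229),bittop=(8,0,208),noseC=(0,0,232),collarfront=(7,0,184.5),ringbot=(18,0,155),ringcentre=(0,0,155),ringtop=(0,0,137),ringback=(-12,0,141)).items():
    q=np.array(proj(c,p+r.apply(v)));print(n,((q-[220,130])*3+1).round(1))
print(atz(c,(310.8,195.7),119))
E
python3 - <<'E'
import cv2,numpy as np
a=cv2.imread('pics/w4.png')[190:250,285:345]
b=cv2.imread('pics/w3.png')[175:235,285:345]
f=lambda a:cv2.resize(cv2.convertScaleAbs(a,alpha=1.8),(390,390),interpolation=cv2.INTER_CUBIC)
cv2.imwrite('pics/w4d.png',np.hstack([f(a),f(b)]))
E
```

```text
nose [286.8 229.1]
shoulder [286.8 223.1]
bittop [287.  251.7]
noseC [286.8 250.1]
collarfront [287.1 296.9]
ringbot [287.5 303.6]
ringcentre [287.4 406.1]
ringtop [287.7 469.7]
ringback [287.5 523.8]
[ 540.59915359 -178.20743868  119.        ]
```

View pics/w4d.png

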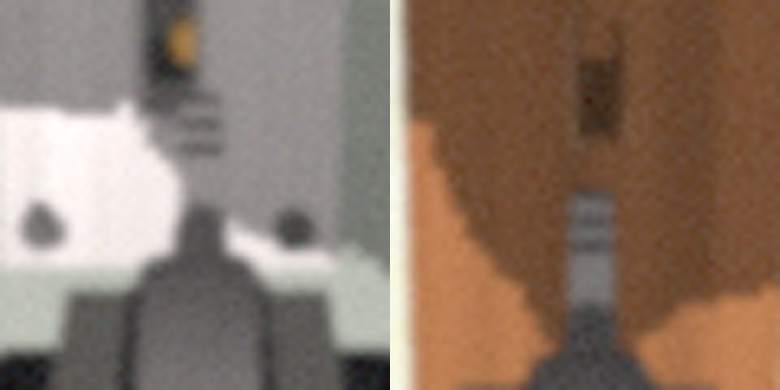

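Comparing the bit image with the model puts the key axis within about 0.3 mm of the tool axis. I'll centre over the slot and lower until the nose just enters.

Scaled: 38 mm / 600 = 0.0633, -4.1 mm / 600 = -0.0068.

Call:
{"op": "inch_along", "data": {"segments": {"deltas": [[0.0018,-0.0068,0.0133,0,0,0],[0.0018,-0.0068,0.0333,0,0,0],[0.0018,-0.0068,0.0533,0,0,0],[0.0018,-0.0068,0.0633,0,0,0],[0.0018,-0.0068,0.0633,0,0,0],[0.0018,-0.0068,0.0633,0,0,0]]}}}

```text
time_s: 6.2
eef_pos: [540.5, -179.2, 357.8]
ee_rot: [0.0, -0.052, 0.999, -0.0]
force: [-0.4, -0.3, -0.8]
grip_width: 0.095
grip_force: 78.6
```

Call:
{"op": "inch_along", "data": {"segments": {"deltas": [[0,0,0.0033,0,0,0],[0,0,0.0067,0,0,0],[0,0,0.01,0,0,0],[0,0,0.0133,0,0,0],[0,0,0.0167,0,0,0],[0,0,0.02,0,0,0],[0,0,0.02,0,0,0]]}}}

```text
time_s: 6.9
eef_pos: [540.6, -179.2, 345.6]
ee_rot: [0.001, -0.052, 0.999, -0.0]
force: [3.2, 0.0, -1.3]
grip_width: 0.091
grip_force: 78.5
```

It's in: the nose is about 5 mm below the plate with little force. I'll ease +x a little and carry on to just above the first pin.

Scaled: 18 mm / 600 = 0.03, 16 mm / 600 = 0.0267.

Call:
{"op": "inch_along", "data": {"segments": {"deltas": [[-0.0008,0,0.0033,0,0,0],[-0.0008,0,0.0067,0,0,0],[-0.0008,0,0.0117,0,0,0],[-0.0008,0,0.0167,0,0,0],[-0.0008,0,0.0217,0,0,0],[-0.0008,0,0.0267,0,0,0],[-0.0008,0,0.03,0,0,0],[-0.0008,0,0.03,0,0,0]]}}}

```text
time_s: 7.7
eef_pos: [540.9, -179.2, 327.3]
ee_rot: [0.0, -0.052, 0.999, 0.0]
force: [4.2, -0.0, -2.7]
grip_width: 0.096
grip_force: 78.3
```

Scaled: 3.5 mm / 600 = 0.0058, 3 mm / 600 = 0.005.

Call:
{"op": "inch_along", "data": {"segments": {"deltas": [[-0.0013,0,0.0017,0,0,0],[-0.0013,0,0.0033,0,0,0],[-0.0013,0,0.005,0,0,0],[-0.0013,0,0.0058,0,0,0],[-0.0013,0,0.0058,0,0,0]]}}}

```text
time_s: 8.2
eef_pos: [541.6, -179.3, 324.4]
ee_rot: [-0.0, -0.052, 0.999, -0.0]
force: [-3.1, -1.6, 3.4]
grip_width: 0.096
grip_force: 79.3
```

It's on the first pin (nose about 26.6 mm down, force +3.4 N). I'll centre in x, press slightly more and rock.

Scaled: 1.5 mm / 600 = 0.0025, 1 mm / 600 = 0.0017, -0.1 rad / 0.7854 = -0.1273.

Call:
{"op": "inch_along", "data": {"segments": {"deltas": [[0.0007,0,0.0017,0,0,0.1273],[0.0007,0,0.0025,0,0,0],[0.0007,0,0.0025,0,0,-0.1273],[0.0007,0,0.0025,0,0,0],[0.0007,0,0.0025,0,0,0.1273],[0.0007,0,0.0025,0,0,0],[0.0007,0,0.0025,0,0,-0.1273],[0.0007,0,0.0025,0,0,0]]}}}

```text
time_s: 9.0
eef_pos: [541.3, -179.2, 322.4]
ee_rot: [-0.0, -0.053, 0.999, 0.0]
force: [-0.1, -0.7, -0.6]
grip_width: 0.097
grip_force: 78.8
```

Scaled: 5.5 mm / 600 = 0.0092, 5 mm / 600 = 0.0083, -0.1 rad / 0.7854 = -0.1273.

Call:
{"op": "inch_along", "data": {"segments": {"deltas": [[0,0,0.0017,0,0,0.1273],[0,0,0.0033,0,0,0],[0,0,0.005,0,0,-0.1273],[0,0,0.0067,0,0,0],[0,0,0.0083,0,0,0],[0,0,0.0092,0,0,0]]}}}

```text
time_s: 9.6
eef_pos: [541.4, -179.2, 317.3]
ee_rot: [0.0, -0.053, 0.999, -0.0]
force: [-0.7, -0.5, 4.9]
grip_width: 0.091
grip_force: 79.2
```

Call:
{"op": "inch_along", "data": {"segments": {"deltas": [[0,0,0.0012,0,0,0],[0,0,0.0023,0,0,0],[0,0,0.0033,0,0,0]]}}}

```text
time_s: 9.9
eef_pos: [541.4, -179.1, 316.4]
ee_rot: [0.001, -0.053, 0.999, -0.0]
force: [-0.8, 0.7, 12.8]
grip_width: 0.095
grip_force: 80.5
```

It's on the second pin at about 35 mm with a 12.8 N push. I'll ease off slightly and rock.

Scaled: -0.4 mm / 600 = -0.0007, -0.1 rad / 0.7854 = -0.1273.

Call:
{"op": "inch_along", "data": {"segments": {"deltas": [[0,0,-0.0007,0,0,0.1273],[0,0,-0.0007,0,0,0],[0,0,-0.0007,0,0,-0.1273],[0,0,-0.0007,0,0,0],[0,0,-0.0007,0,0,0.1273],[0,0,-0.0007,0,0,0],[0,0,-0.0007,0,0,-0.1273],[0,0,-0.0007,0,0,0]]}}}

```text
time_s: 10.7
eef_pos: [541.5, -178.9, 315.7]
ee_rot: [0.001, -0.054, 0.999, 0.0]
force: [1.6, 1.3, 1.7]
grip_width: 0.091
grip_force: 79.1
```

Scaled: 2.5 mm / 600 = 0.0042, 2 mm / 600 = 0.0033, -0.1 rad / 0.7854 = -0.1273.

Call:
{"op": "inch_along", "data": {"segments": {"deltas": [[0,0,0.0017,0,0,0.1273],[0,0,0.0025,0,0,0],[0,0,0.0033,0,0,-0.1273],[0,0,0.0042,0,0,0]]}}}

```text
time_s: 11.1
eef_pos: [541.3, -178.8, 313.2]
ee_rot: [-0.0, -0.054, 0.999, 0.001]
force: [-0.1, -0.3, 1.8]
grip_width: 0.091
grip_force: 79.1
```

Call:
{"op": "inch_along", "data": {"segments": {"deltas": [[0,0,0.0017,0,0,0],[0,0,0.0033,0,0,0],[0,0,0.005,0,0,0],[0,0,0.005,0,0,0]]}}}

```text
time_s: 11.5
eef_pos: [541.3, -178.8, 309.7]
ee_rot: [-0.0, -0.053, 0.999, 0.001]
force: [0.4, 3.1, 0.2]
grip_width: 0.094
grip_force: 78.9
```

Past both pins. Next is down to the floor.

Scaled: 2.5 mm / 600 = 0.0042, 2 mm / 600 = 0.0033.

Call:
{"op": "inch_along", "data": {"segments": {"deltas": [[0,0,0.0017,0,0,0],[0,0,0.0033,0,0,0],[0,0,0.0042,0,0,0],[0,0,0.0042,0,0,0]]}}}

```text
time_s: 11.9
eef_pos: [541.3, -178.9, 307.0]
ee_rot: [-0.0, -0.052, 0.999, 0.001]
force: [0.8, 4.0, -1.3]
grip_width: 0.094
grip_force: 78.3
```

Call:
{"op": "inch_along", "data": {"segments": {"deltas": [[0,0,0.0008,0,0,0],[0,0,0.0017,0,0,0],[0,0,0.0017,0,0,0]]}}}

```text
time_s: 12.2
eef_pos: [541.3, -179.0, 306.9]
ee_rot: [-0.0, -0.052, 0.999, 0.0]
force: [-1.4, 5.4, 3.2]
grip_width: 0.094
grip_force: 79.2
```

The TCP has stopped at 306.9 (home expected at 307), with the floor pushing back. I'll press slightly, centre y and start turning (positive about tool z is clockwise from above).

Scaled: 0.5 mm / 600 = 0.0008, 0.4 mm / 600 = 0.0007.

Call:
{"op": "inch_along", "data": {"segments": {"deltas": [[0,0.0008,0.0007,0,0,0],[0,0.0008,0.0007,0,0,0],[0,0.0008,0.0007,0,0,0]]}}}

```text
time_s: 12.5
eef_pos: [541.2, -178.7, 306.8]
ee_rot: [0.0, -0.052, 0.999, -0.0]
force: [-2.3, 4.6, 5.6]
grip_width: 0.092
grip_force: 79.8
```

Call:
{"op": "inch_along", "data": {"segments": {"deltas": [[0,0,0,0,0,0.1273],[0,0,0,0,0,0.2546],[0,0,0,0,0,0.382],[0,0,0,0,0,0.5093],[0,0,0,0,0,0.5093]]}}}

```text
time_s: 13.0
eef_pos: [541.3, -178.8, 306.7]
ee_rot: [0.0, 0.148, 0.989, -0.0]
force: [-0.5, 3.1, 3.8]
grip_width: 0.089
grip_force: 79.4
```

```bash
python3 -c "
from rig import ctrl;print(ctrl.sense()['wrist_torque'])"
```

```text
[0.54109437 0.13490148 0.04016085]
```

It turns, with spring torque of 0.04 N m. I'll continue to about 1.65 rad in total.

Scaled: 0.6 rad / 0.7854 = 0.7639.

Call:
{"op": "inch_along", "data": {"segments": {"deltas": [[0,0,0,0,0,0.1528],[0,0,0,0,0,0.3056],[0,0,0,0,0,0.4584],[0,0,0,0,0,0.6112],[0,0,0,0,0,0.7639],[0,0,0,0,0,0.7639]]}}}

```text
time_s: 13.6
eef_pos: [541.2, -178.8, 306.7]
ee_rot: [0.0, 0.433, 0.901, -0.0]
force: [-1.7, 3.5, 5.2]
grip_width: 0.094
grip_force: 79.5
```

Call:
{"op": "inch_along", "data": {"segments": {"deltas": [[0,0,0,0,0,0.1528],[0,0,0,0,0,0.3056],[0,0,0,0,0,0.4584],[0,0,0,0,0,0.6112],[0,0,0,0,0,0.7639],[0,0,0,0,0,0.8276],[0,0,0,0,0,0.8276],[0,0,0,0,0,0.8276]]}}}

```text
time_s: 14.4
eef_pos: [541.1, -178.7, 306.6]
ee_rot: [-0.0, 0.697, 0.717, -0.0]
force: [-3.1, 3.3, 7.5]
grip_width: 0.094
grip_force: 79.7
```

```bash
python3 -c "
from rig import ctrl;print(ctrl.sense()['wrist_torque'])"; python3 snap.py w5
python3 -c "
import cv2
a=cv2.imread('pics/w5.png');cv2.imwrite('pics/w5b.png',cv2.convertScaleAbs(a,alpha=1.5))"
```

```text
[0.87484796 0.7597496  0.12609576]
[ 541.08 -178.72  306.65] [-1.000e-04  6.970e-01  7.171e-01 -4.000e-04] 14.4
[  184.7 -1289. ]
[313.1 238.5]
```

View pics/w5b.png

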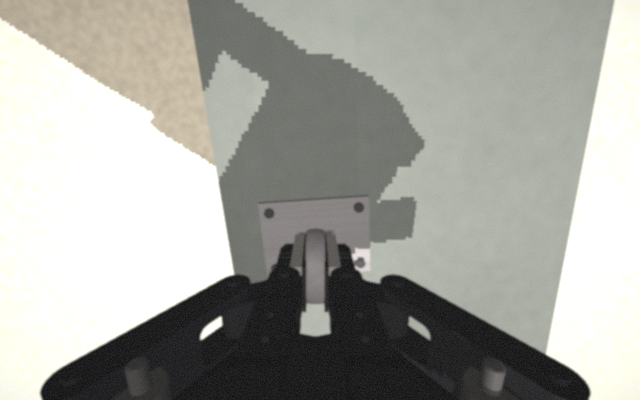

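The key head is still central in the pads, at (316,265), and has turned with the gripper by 1.65 rad relative to the plate. Torque is 0.126 N m and the TCP height of 306.6 matches fully home, so I'll hand in.

```bash
python3 -c "
from rig import ctrl;print(ctrl.finish_job())"
```

```text
the job is handed in; nothing more can be done
None
```

I handed the job in at about 14.5 s. By the arm's readings, the round key is fully home, turned about 1.65 rad clockwise against the spring and still gripped; the barrel angle itself couldn't be read, and the hand-in returned no verdict.

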